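Bottle on the stirrer, splash-guard door latched

ROBOT

A 6-joint arm with a two-finger parallel gripper is mounted at the origin on the work surface. World frame = base frame: x ahead of the robot, y to its left, z up, the work surface at z = 0. Lengths are in m, angles in rad, forces in N, time in s.
With the tool pointing down it reaches from about 0.325 to 0.775 m from the base axis. Payload 5.5 kg.
Tool frame: the origin (TCP) lies midway between the tips of the shut fingers; the grasp point (between the pads) lies 19 mm behind it (arm.grip_depth is the distance from the TCP to the grasp point, in m); z points along the fingers, y is the line along which they close (so a half turn about z gives the same grasp; the last joint's range is limited). The gripper opens to 85 mm and grips with 20 to 120 N. Pads are 22 mm wide; open, the fingers measure 114 mm over their backs; the gripper's body (76 mm by 85 mm) begins 54 mm behind the grasp point. The pads swing forward as they close: fully open they stand 13 mm farther back than shut.
Start: joints at [-1.208, 0.091, 1.231, -0, 1.82, -0.057], TCP at [0.245, -0.548, 0.231] pointing down, gripper open.
Joint ranges: [-2.87, 2.87], [-0.86, 2.18], [0.17, 2.46], [-1.51, 4.65], [0.06, 2.69], [-2.65, 2.65]. Speed limits (rad/s): [2.57, 2.57, 3.01, 3.14, 3.14, 3.14].

INTERFACE

Orientations are given as a unit quaternion [w, x, y, z].
In Python, from station import arm gives the robot as it stands. The module is installed in compiled form; this text tells all that it offers.
- The arm moves only by the tool servo_tool, never from a script. Its argument "increments" is a list that holds one entry, the list of rows, each a list of 4 numbers: the shift along the world's x, y, z in cm, then the turn about the world's z in rad. In form: [[[tx, ty, tz, yaw], ...]]. A call has 1 to 5 rows; each row shifts and turns the commanded pose from where the row before left it; what a row does not reach is not made up. A row lasts 1/8 s, in which the tool goes at most 62.5 mm and 10.7 degrees, less where a joint would pass 70% of its speed; a pose out of reach is approached as far as the arm can. A call with a gripper value outside its range is refused whole. "fingers" is the finger opening in cm, from 0 to 8.54, set as the call begins (left out, the last holds). The fingers move at their own pace and stop on an object; "squeeze" is the grip in N (left out, the last holds). Time passes only in rows, so rows that do not move let the fingers close. It gives the time, the measured TCP pose, the force, the opening and the grip force at its end, in the units of the state.
- arm.sense(): the state, without advancing time (a new reading comes with each control period).
- arm.snapshot(name): name is "scene" or "top"; returns a dict with "frame" (384x512x3 uint8, blue, green, red), "fovy" (degrees; the focal length in pixels is half the picture's height over the tangent of half this angle, whatever the lens; pixels are square), "cx", "cy" (the principal point, pixels), "extrinsics" (4x4, takes a point from camera to world coordinates). Camera axes: x right, y down, z forward; pixel columns grow to the right and rows downward; lengths in m; the calibration is good to about 2 mm. A picture is of the moment at which its call begins. There is no depth.
- arm.hand_in(): hands the job in; it is judged then, once.
The state is a dict: "clock": time; "joints": joint angles; "joint_vel": joint speeds; "tau": joint torques, N m; "eef_pos": TCP position; "orientation": TCP orientation; "wrist_force": force on the tool from outside, world axes, zero at the start; "moment": the same for the moment, N m; "grip_width": finger opening in m; "grasp_force": force on a finger pad.
Only numpy, scipy, OpenCV 4.12 (cv2) and the standard library are available. Lean on these libraries where they do the work, as an engineer would, in place of code of your own. Each camera call takes 0.05 s, during which the arm holds its last target. There are 200 camera calls.

TASK

Get the splash guard ready for stirring: stand the white jar with the red cap in the blue tray and stand the blue-capped bottle in the middle of the white plate inside the guard, keeping both upright; only then push the guard's orange-framed door fully shut so that its sprung latch snaps in behind the strike. Leave everything else on the bench where it is.

Things in the scene. Friction and masses are not known exactly. Their poses are not given: they have to be found in the camera images.
- guard: Splash guard fixed to the bench: a clear box open at the top, 200 mm deep (x) by 210 mm wide (y) by 120 mm high with 5 mm walls; origin at the centre of its underside, z up. Its front, closed by the door, is the side facing its -x. Inside lies a flat black stirrer with a white plate. A steel strike bar stands in front of the front's +y edge, from 20 to 70 mm high, reaching 36 mm out from the front plane.
- plate (a point): Centre of the top of the white round stirrer plate (110 mm across), 20 mm above the bench, inside the guard. The clear space inside the guard is 195 mm by 200 mm.
- hinge (a point): Point on the door's upright hinge axis, fixed on the guard at its frame's (-100, -95, 65) mm; axes as the guard's.
- door (a joint): Door angle in rad: 0 = shut, flush with the guard's front; grows to 1.7 as it opens, anticlockwise seen from above. At angle a the door runs from the hinge along (-sin a, cos a) in the guard's x, y. A clear 6 mm panel in an orange frame, 186 mm wide, 14 to 118 mm high, inner face in the plane of the hinge axis. The hinge has slight friction and stays where it is left.
- latch_case (a point): Centre of the outer side of the dark latch case on the door's outer face: the case covers 146 to 182 mm from the hinge and 18 to 72 mm above the bench, and stands 26 mm out from the outer face. Axes as the door_face point.
- door_face (a point): Point on the door's outer face, 120 mm from the hinge and 85 mm above the bench, a good place to push; moves with the door, its -x axis points straight out from the outer face and its y axis away from the hinge.
- latch (a joint): Brass sprung bolt at the door's free edge, bevelled towards the guard: 0 = fully out, up to 0.014 m as it is pushed in. It meets the strike at a door angle of about 0.1 rad, is pushed in about 8 mm (takes some 7 N on the door 120 mm from the hinge) and springs out behind the strike just before the door is shut; then the door cannot be pulled open again.
- bottle_mid (a point): Centre (half-way up) of the clear laboratory bottle: 105 mm high, body 56 mm across up to 64 mm, sloping shoulder, blue screw cap 40 mm across from 79 to 105 mm above its underside. About 0.25 kg. Its z axis points up.
- jar_mid (a point): Centre (half-way up) of the white plastic jar: 95 mm high, body 50 mm across up to 66 mm, red cap 46 mm across above that. About 0.16 kg. Its z axis points up.
- bottle: The same bottle; origin at the centre of its underside.
- jar: The same jar; origin at the centre of its underside.
- tray_in (a point): Centre of the inner floor (4 mm above the bench) of the fixed blue tray, 120 mm square outside, 4 mm walls, 20 mm high; x and y axes along its sides.
- beaker: Bystander: small glass beaker, 42 mm across, 60 mm high; origin at the centre of its underside.
- wash_bottle: Bystander: white bottle with red cap, 66 mm across, 170 mm high; origin under its centre.
- amber: Bystander: amber bottle with black cap, 68 mm across, 140 mm high; origin under its centre.
- vial: Bystander: small vial with green cap, 34 mm across, 65 mm high; origin under its centre.
- spatula: Bystander: spatula 200 mm long lying flat along its x; origin under its middle.
- bowl: Bystander: white bowl, 90 mm across, 50 mm high; origin under its centre.
Mind the look-alikes: they are no part of the job. What is shaped like the bottle but purple or yellow is not meant.

How it is judged:
By the outcome, as a careful person would: the job done as asked, in the order asked, and still so for the second after the job is handed in, with the robot touching nothing.
It also fails if it takes over 64 s, if anything falls off the work surface, if the arm or the gripper's body presses on something with over 40 N, if the wrist force passes 120 N, or if a joint passes its speed limit or range.

## Working session

There is one attempt and no reset: what is moved stays moved. The work goes in short steps, Python scripts to look and compute and a tool call to move; the robot and the scene stay as the last step left them, time stands still between calls to the robot, and variables do not carry over. Pictures are saved under pics/ and viewed, at most 10 in all, crops included, and the job is handed in when it is done.

Besides the shell and the picture viewer there is one more tool, called after "Emit:" as name(argument=value, ...), one argument or row to a line, values as JSON. servo_tool: Moves the arm, as the interface text tells. Its arguments: {"type":"object","properties":{"increments":{"type":"array"},"fingers":{"type":"number"},"squeeze":{"type":"number"}},"required":["increments"]}

```bash
mkdir -p pics; cat > h.py <<'E'
import numpy as np, cv2, pickle
from station import arm
def snap(n,f):
    s=arm.snapshot(n); cv2.imwrite(f'pics/{f}.png',s['frame']); pickle.dump(s,open(f'{f}.pkl','wb')); return s
def K(s):
    f=s['frame'].shape[0]/2/np.tan(np.radians(s['fovy'])/2); return f,s['cx'],s['cy']
def p2w(s,u,v,z):
    f,cx,cy=K(s); T=np.array(s['extrinsics']); d=T[:3,:3]@np.array([(u-cx)/f,(v-cy)/f,1]); o=T[:3,3]
    return o+d*(z-o[2])/d[2]
def w2p(s,p):
    f,cx,cy=K(s); T=np.array(s['extrinsics']); c=T[:3,:3].T@(np.array(p)-T[:3,3]); return np.array([cx+f*c[0]/c[2],cy+f*c[1]/c[2]])
E
python3 - <<'E'
from h import *
for n in('scene','top'):
    s=snap(n,n+'0'); print(n,s['fovy'],s['cx'],s['cy'],np.round(s['extrinsics'],3).tolist())
a=cv2.imread('pics/scene0.png');b=cv2.imread('pics/top0.png')
st=arm.sense();print(st['eef_pos'],st['orientation'],st['grip_width'],st['clock'],arm.grip_depth)
E
```

```text
scene 55.165884847267485 261.3280789280398 194.24075038768623 [[0.638, 0.507, -0.58, 1.274], [0.77, -0.411, 0.488, -0.617], [0.009, -0.758, -0.653, 0.853], [0.0, 0.0, 0.0, 1.0]]
top 51.352287973472585 256.7727644415159 188.95181302559516 [[-0.025, -0.995, 0.095, 0.428], [-1.0, 0.025, 0.002, -0.039], [-0.005, -0.095, -0.995, 1.594], [0.0, 0.0, 0.0, 1.0]]
[ 0.24445711 -0.54767135  0.23023541] [-8.83699627e-04  9.78051035e-01  2.08363559e-01 -1.39558006e-04] 0.08530494404522763 0.1 0.0187
```

View pics/scene0.png

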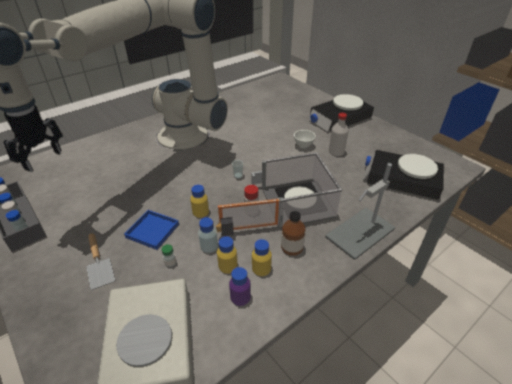

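View pics/top0.png

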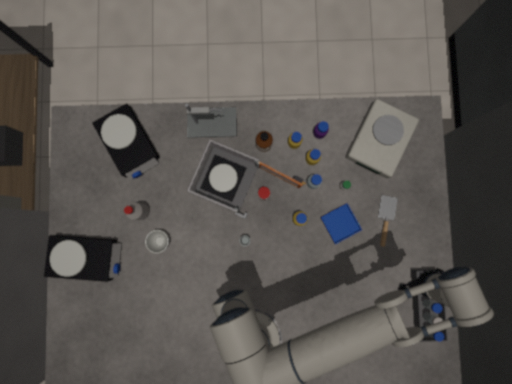

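Top view: guard around (223,178), open door from (257,162) to (301,186), red-capped jar at (264,192), and tray at (341,223). Bottle-like items are at (296,139), (321,129), (313,156), (315,180) and (299,217). The one at scene (207,235) / top (315,180) looks clear rather than yellow or purple. I'll confirm it in an enlarged crop.

```bash
python3 - <<'E'
import cv2,numpy as np
a=cv2.imread('pics/top0.png')[115:255,180:375];b=cv2.imread('pics/scene0.png')[150:310,110:350]
a=cv2.resize(a,None,fx=4,fy=4,interpolation=cv2.INTER_CUBIC)
b=cv2.resize(b,None,fx=3.3,fy=3.3,interpolation=cv2.INTER_CUBIC)
cv2.imwrite('pics/c1.png',a);cv2.imwrite('pics/c2.png',b)
E
```

```text
(no output)
```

View pics/c1.png

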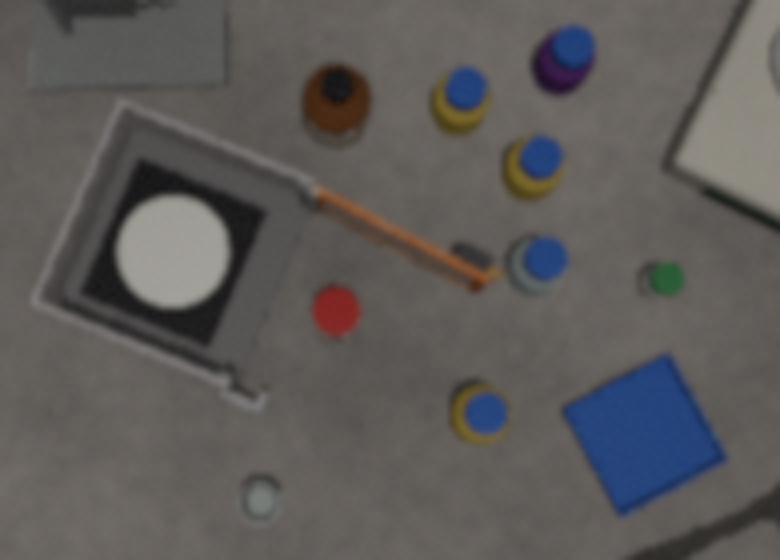

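View pics/c2.png

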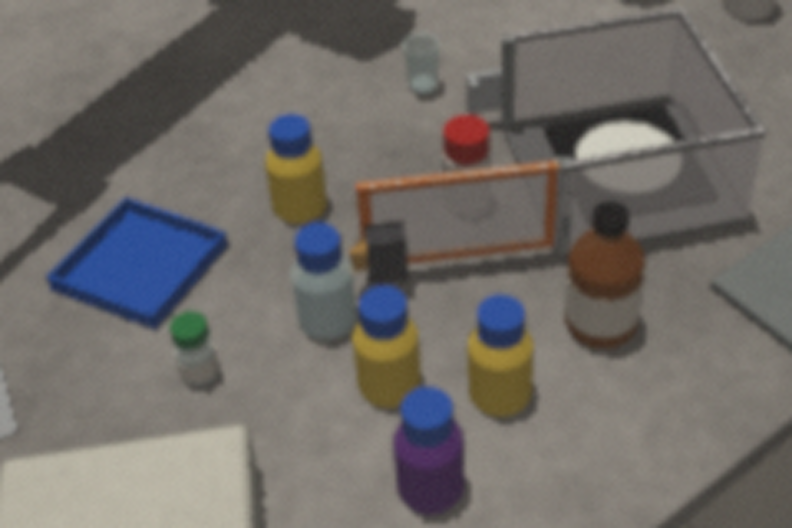

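```bash
python3 - <<'E'
from h import *
t=pickle.load(open('top0.pkl','rb'));s=pickle.load(open('scene0.pkl','rb'))
c=lambda u,v,z:p2w(t,180+(u+.5)/4-.5,115+(v+.5)/4-.5,z)
for n,u,v,z in [('gBackFar',122,103,.12),('gBackNear',38,300,.12),('hingeCorner',314,186,.12),('frontNear',228,378,.12),('strikeEnd',262,402,.07),
 ('plate',173,251,.02),('jar',335,308,.095),('bottle',545,257,.105),('door tip',493,272,.118),('hinge',316,190,.118),
 ('trayA',668,355,.02),('trayB',724,458,.02),('trayC',622,514,.02),('trayD',564,408,.02),('yellow',486,412,.105),('beaker',260,495,.06),('vial',667,278,.065),('amber',338,84,.14),('yel2',541,157,.105)]:
    print(n,np.round(c(u,v,z)*1000,1))
def rgb(s):return cv2.cvtColor(s['frame'],cv2.COLOR_BGR2HSV)
# cap centroids in both views
from scipy.optimize import least_squares
def blob(s,near,kind):
    h=rgb(s); H,S,V=h[...,0].astype(int),h[...,1],h[...,2]
    m=((H>105)&(H<125)&(S>130)) if kind=='b' else (((H<6)|(H>172))&(S>130))
    n,l,st,ce=cv2.connectedComponentsWithStats(m.astype(np.uint8)); i=1+np.argmin(np.linalg.norm(ce[1:]-near,axis=1)); return ce[i],st[i,4]
for n,a,b,k in [('jar',(264,192),(251,190),'r'),('bottle',(316,179),(206,225),'b')]:
    A,B=blob(t,a,k),blob(s,b,k); 
    r=least_squares(lambda p:np.r_[w2p(t,p)-A[0],w2p(s,p)-B[0]],[.5,-.1,.1]); print(n,A,B,np.round(r.x*1000,1),np.round(r.fun,2))
E
```

```text
gBackFar [756.1 134.2 120. ]
gBackNear [572.5 214.6 120. ]
hingeCorner [672.8 -43.9 120. ]
frontNear [495.8  40.  120. ]
strikeEnd [474.4  10.7  70. ]
plate [627.8  97.4  20. ]
jar [560.3 -60.8  95. ]
bottle [ 602.4 -258.7  105. ]
door tip [ 588.1 -208.   118. ]
hinge [669.3 -45.6 118. ]
trayA [ 512.1 -388.5   20. ]
trayB [ 409.9 -438.6   20. ]
trayC [ 358.1 -336.5   20. ]
trayD [ 462.6 -284.1   20. ]
yellow [ 458.9 -198.3  105. ]
beaker [386.3  14.9  60. ]
vial [ 583.8 -381.    65. ]
amber [764.3 -68.4 140. ]
yel2 [ 697.4 -258.7  105. ]
jar (array([263.55238095, 192.12380952]), np.int32(105)) (array([250.94039735, 191.45033113]), np.int32(151)) [559.5 -61.2  84.7] [-0.09 -0.06 -0.1   0.01]
bottle (array([315.90277778, 179.16666667]), np.int32(72)) (array([205.70676692, 223.87969925]), np.int32(133)) [ 602.1 -260.2   96.8] [ 0.06  0.03  0.05 -0.  ]
```

The clear bottle is at top (316,179) and scene (206,224). Its body is clear, while the others of that shape are yellow or purple, so it is the one meant. The positions fit the known heights: jar (560,-61), bottle (602,-260), tray (436,-362), plate (628,97), guard yaw about 66°, door about 1.5 rad. I'll take the jar first.

Emit:
servo_tool(
  increments=[
    [[3.1, 4.8, 0, 0], [3.1, 4.8, 0, 0], [3.1, 4.8, 0, 0], [3.1, 4.8, 0, 0], [3.1, 4.8, 0, 0]],
  ],
  fingers=7.5,
)

```text
clock: 0.72
eef_pos: [0.4001, -0.3062, 0.2308]
orientation: [-0.0, 0.978, 0.208, -0.0]
wrist_force: [1.4, 0.4, -0.5]
grip_width: 0.0751
grasp_force: 0.0
```

Emit:
servo_tool(
  increments=[
    [[3.2, 4.9, 0, 0], [3.2, 4.9, 0, 0], [3.2, 4.9, 0, 0], [3.2, 4.9, 0, 0], [3.2, 4.9, 0, 0]],
  ],
)

```text
clock: 1.35
eef_pos: [0.5602, -0.0611, 0.2308]
orientation: [-0.0, 0.978, 0.208, -0.0]
wrist_force: [0.2, -0.3, 0.0]
grip_width: 0.0747
grasp_force: 0.0
```

Above the jar as computed. Now down to 38 mm.

Emit:
servo_tool(
  increments=[
    [[0, 0, -5.0, 0], [0, 0, -5.0, 0], [0, 0, -4.0, 0], [0, 0, -3.0, 0], [0, 0, -2.3, 0]],
  ],
)

```text
clock: 1.98
eef_pos: [0.5585, -0.0627, 0.0358]
orientation: [-0.001, 0.978, 0.208, -0.001]
wrist_force: [0.7, 0.4, 0.3]
grip_width: 0.0751
grasp_force: 0.0
```

Emit:
servo_tool(
  increments=[
    [[0, 0, 0, 0], [0, 0, 0, 0], [0, 0, 0, 0], [0, 0, 0, 0]],
  ],
  fingers=4.0,
  squeeze=30,
)

```text
clock: 2.48
eef_pos: [0.56, -0.063, 0.0392]
orientation: [0.0, 0.978, 0.208, 0.001]
wrist_force: [-0.4, -0.6, -2.0]
grip_width: 0.0495
grasp_force: 32.7
```

Emit:
servo_tool(
  increments=[
    [[0, 0, 3.5, 0], [0, 0, 4.0, 0], [0, 0, 4.5, 0], [-1.0, -2.4, 2.0, 0], [-1.9, -4.6, 0, 0]],
  ],
)

```text
clock: 3.1
eef_pos: [0.5318, -0.1328, 0.1817]
orientation: [0.001, 0.978, 0.21, 0.003]
wrist_force: [0.5, -0.9, -1.4]
grip_width: 0.0485
grasp_force: 32.8
```

Emit:
servo_tool(
  increments=[
    [[-1.9, -4.6, 0, 0], [-1.9, -4.6, 0, 0], [-1.9, -4.6, 0, 0], [-1.9, -4.6, 0, 0], [-1.9, -4.6, 0, 0]],
  ],
)

```text
clock: 3.72
eef_pos: [0.4348, -0.3644, 0.1788]
orientation: [0.0, 0.978, 0.208, 0.0]
wrist_force: [-0.0, 0.5, -1.6]
grip_width: 0.0491
grasp_force: 32.8
```

Emit:
servo_tool(
  increments=[
    [[0, 0, -2.5, 0], [0, 0, -4.0, 0], [0, 0, -3.5, 0], [0, 0, -2.0, 0], [0, 0, -0.8, 0]],
  ],
)

```text
clock: 4.35
eef_pos: [0.4353, -0.3626, 0.0495]
orientation: [-0.0, 0.978, 0.208, -0.0]
wrist_force: [0.8, 0.2, -1.4]
grip_width: 0.0491
grasp_force: 32.9
```

Emit:
servo_tool(
  increments=[
    [[0, 0, -0.3, 0], [0, 0, -0.2, 0], [0, 0, -0.2, 0], [0, 0, 0, 0]],
  ],
)

```text
clock: 4.85
eef_pos: [0.4357, -0.363, 0.0437]
orientation: [0.0, 0.978, 0.208, 0.0]
wrist_force: [0.1, -0.5, -1.1]
grip_width: 0.0491
grasp_force: 32.9
```

Emit:
servo_tool(
  increments=[
    [[0, 0, -0.1, 0], [0, 0, -0.1, 0], [0, 0, 0, 0]],
  ],
)

```text
clock: 5.22
eef_pos: [0.4357, -0.363, 0.0419]
orientation: [0.0, 0.978, 0.208, 0.0]
wrist_force: [-0.5, 0.9, 3.0]
grip_width: 0.0489
grasp_force: 33.2
```

Contact with the tray floor. Releasing and rising.

Emit:
servo_tool(
  increments=[
    [[0, 0, 0, 0], [0, 0, 0, 0], [0, 0, 0, 0]],
  ],
  fingers=7.5,
)

```text
clock: 5.6
eef_pos: [0.4355, -0.3629, 0.0412]
orientation: [-0.0, 0.978, 0.208, -0.0]
wrist_force: [-0.8, 1.0, -0.4]
grip_width: 0.0748
grasp_force: 0.0
```

Emit:
servo_tool(
  increments=[
    [[0, 0, 3, 0], [0, 0, 5, 0], [0, 0, 5, 0.1], [0, 0, 3, 0.18], [3.0, 1.8, 0, 0.18]],
  ],
)

```text
clock: 6.22
eef_pos: [0.4658, -0.3468, 0.2058]
orientation: [0.003, 0.904, 0.427, 0.001]
wrist_force: [0.6, -0.2, -0.5]
grip_width: 0.0751
grasp_force: 0.0
```

Emit:
servo_tool(
  increments=[
    [[4.0, 2.5, 0, 0.18], [4.0, 2.5, 0, 0.18], [4.0, 2.5, 0, 0.18], [1.7, 1.0, 0, 0.15], [0, 0, 0, 0]],
  ],
  fingers=6.2,
)

```text
clock: 6.85
eef_pos: [0.6033, -0.2589, 0.2004]
orientation: [-0.001, 0.707, 0.707, -0.0]
wrist_force: [-0.8, -0.0, -0.1]
grip_width: 0.062
grasp_force: 0.0
```

```bash
python3 - <<'E'
from h import *
a=snap('scene','s1');b=snap('top','t1')
A=cv2.resize(a['frame'][150:310,110:350],None,fx=2.2,fy=2.2,interpolation=2);B=cv2.resize(b['frame'][115:255,200:375],None,fx=3,fy=3,interpolation=2)[:, :270*2]
h=max(A.shape[0],B.shape[0])
cv2.imwrite('pics/c3.png',A)
from scipy.optimize import least_squares
def blob(s,near):
    h=cv2.cvtColor(s['frame'],cv2.COLOR_BGR2HSV); H,S=h[...,0].astype(int),h[...,1]
    n,l,st,ce=cv2.connectedComponentsWithStats((((H<6)|(H>172))&(S>130)).astype(np.uint8)); i=1+np.argmin(np.linalg.norm(ce[1:]-near,axis=1)); return ce[i],st[i,4]
g=np.array([.436,-.362,.088]);P,Q=blob(b,w2p(b,g)),blob(a,w2p(a,g));r=least_squares(lambda p:np.r_[w2p(b,p)-P[0],w2p(a,p)-Q[0]],g);print(P,Q,r.x,r.fun)
E
```

```text
(array([344.29906542, 222.82242991]), np.int32(107)) (array([147.53513514, 210.58918919]), np.int32(185)) [ 0.43579596 -0.36124542  0.08770554] [-3.76325956e-02 -1.67820315e-02 -3.25366517e-02 -4.16239481e-05]
```

View pics/c3.png

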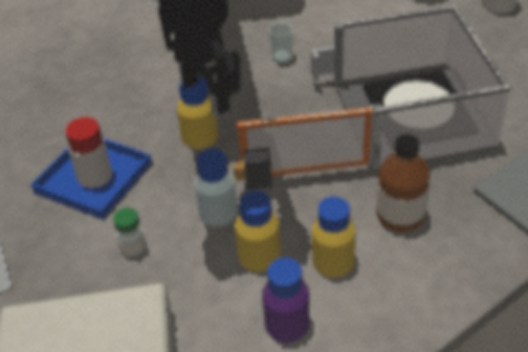

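The jar stands upright mid-tray (crop (88,155)), and the gripper is above the clear bottle (crop (213,185)), which hasn't moved. Descending to its cap.

Emit:
servo_tool(
  increments=[
    [[-0.1, 0, -4.0, 0], [0, 0, -4.0, 0], [0, 0, -2.8, 0], [0, 0, -1.5, 0], [0, 0, 0, 0]],
  ],
)

```text
clock: 7.58
eef_pos: [0.6006, -0.2604, 0.0776]
orientation: [-0.001, 0.708, 0.706, -0.0]
wrist_force: [0.5, 0.2, -0.3]
grip_width: 0.0619
grasp_force: 0.0
```

Emit:
servo_tool(
  increments=[
    [[0, 0, 0, 0], [0, 0, 0, 0], [0, 0, 0, 0], [0, 0, 0, 0]],
  ],
  fingers=3.0,
  squeeze=40,
)

```text
clock: 8.07
eef_pos: [0.6025, -0.2604, 0.0807]
orientation: [0.002, 0.707, 0.707, 0.0]
wrist_force: [0.7, -0.5, 5.5]
grip_width: 0.0389
grasp_force: 40.7
```

Emit:
servo_tool(
  increments=[
    [[0, 0, 2.5, 0], [0, 0, 4.0, 0], [0, 0, 4.0, 0], [0, 0, 3.0, 0], [0, 0, 1.5, 0]],
  ],
)

```text
clock: 8.7
eef_pos: [0.6019, -0.26, 0.2301]
orientation: [0.001, 0.707, 0.707, 0.0]
wrist_force: [-0.6, -0.7, -2.5]
grip_width: 0.039
grasp_force: 40.8
```

Emit:
servo_tool(
  increments=[
    [[0.2, 3.0, 0, 0], [0.4, 4.5, 0, 0], [0.4, 5.0, 0, 0], [0.4, 5.0, 0, 0], [0.4, 5.0, 0, 0]],
  ],
)

```text
clock: 9.32
eef_pos: [0.6191, -0.0333, 0.2266]
orientation: [-0.001, 0.708, 0.707, -0.001]
wrist_force: [-0.2, -0.5, -1.0]
grip_width: 0.0387
grasp_force: 41.0
```

Emit:
servo_tool(
  increments=[
    [[0.4, 5.0, 0, 0], [0.4, 4.5, 0, 0], [0.1, 3.0, 0, 0], [0, 0.8, 0, 0], [0, 0, 0, 0]],
  ],
)

```text
clock: 9.95
eef_pos: [0.6283, 0.098, 0.2272]
orientation: [-0.0, 0.707, 0.707, -0.001]
wrist_force: [0.1, -0.3, -2.5]
grip_width: 0.0388
grasp_force: 41.0
```

```bash
python3 - <<'E'
from h import *
a=snap('scene','s2');
cv2.imwrite('pics/c4.png',cv2.resize(a['frame'][60:260,180:400],None,fx=2.5,fy=2.5,interpolation=2))
print(arm.sense()['eef_pos'])
E
```

```text
[0.62842805 0.09731251 0.22751507]
```

View pics/c4.png

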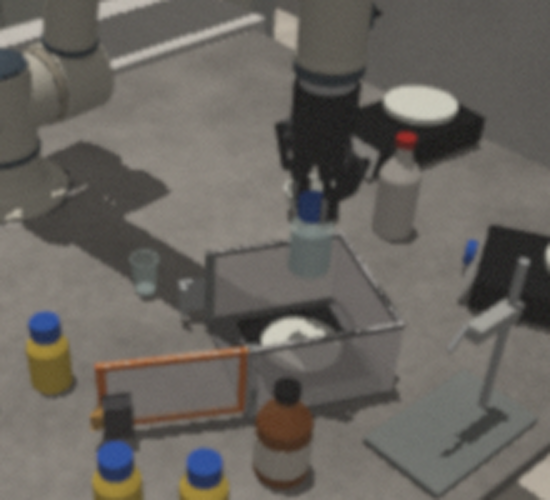

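The bottle hangs upright over the plate (crop (310,240)). Lowering it.

Emit:
servo_tool(
  increments=[
    [[0, 0, -3.0, 0], [0, 0, -3.5, 0], [0, 0, -3.0, 0], [0, 0, -1.7, 0], [0, 0, -0.7, 0]],
  ],
)

```text
clock: 10.62
eef_pos: [0.6283, 0.0971, 0.1083]
orientation: [-0.0, 0.708, 0.706, -0.001]
wrist_force: [0.0, 0.4, -2.8]
grip_width: 0.0389
grasp_force: 40.9
```

Emit:
servo_tool(
  increments=[
    [[0, 0, -0.2, 0], [0, 0, -0.2, 0], [0, 0, 0, 0]],
  ],
)

```text
clock: 11.0
eef_pos: [0.6289, 0.0982, 0.1062]
orientation: [0.0, 0.707, 0.707, 0.001]
wrist_force: [0.2, -0.1, -3.6]
grip_width: 0.0388
grasp_force: 40.9
```

Emit:
servo_tool(
  increments=[
    [[0, 0, -0.2, 0], [0, 0, -0.2, 0], [0, 0, 0, 0]],
  ],
)

```text
clock: 11.38
eef_pos: [0.6284, 0.0981, 0.1009]
orientation: [-0.0, 0.707, 0.707, -0.0]
wrist_force: [-0.7, -0.5, -2.4]
grip_width: 0.0392
grasp_force: 40.9
```

Emit:
servo_tool(
  increments=[
    [[0, 0, -0.1, 0], [0, 0, -0.1, 0], [0, 0, 0, 0]],
  ],
)

```text
clock: 11.75
eef_pos: [0.6288, 0.0982, 0.1006]
orientation: [0.0, 0.707, 0.707, 0.001]
wrist_force: [-2.4, 0.4, 6.3]
grip_width: 0.0386
grasp_force: 41.6
```

Bottle seated on the plate. Releasing and rising, then I'll check the picture and plan the door push.

Emit:
servo_tool(
  increments=[
    [[0, 0, 0, 0], [0, 0, 0, 0], [0, 0, 0, 0]],
  ],
  fingers=6.2,
)

```text
clock: 12.12
eef_pos: [0.6285, 0.0981, 0.0989]
orientation: [-0.0, 0.707, 0.707, -0.0]
wrist_force: [-0.3, 0.5, -0.3]
grip_width: 0.0619
grasp_force: 0.0
```

Emit:
servo_tool(
  increments=[
    [[0, 0, 2.5, 0], [0, 0, 4, 0], [0, 0, 4, 0], [0, 0, 3, 0], [0.3, -4.0, 0, -0.1]],
  ],
)

```text
clock: 12.75
eef_pos: [0.6326, 0.0599, 0.2383]
orientation: [0.002, 0.741, 0.671, 0.003]
wrist_force: [0.7, -0.4, -0.3]
grip_width: 0.0619
grasp_force: 0.0
```

Emit:
servo_tool(
  increments=[
    [[0.6, -5.0, 0, -0.16], [0.6, -5.0, 0, -0.16], [0.6, -5.0, 0, 0], [0.6, -5.0, 0, 0], [0.5, -3.0, 0, 0]],
  ],
  fingers=0,
)

```text
clock: 13.38
eef_pos: [0.6604, -0.1746, 0.2337]
orientation: [-0.0, 0.84, 0.543, -0.0]
wrist_force: [0.2, 1.3, 0.5]
grip_width: 0.0002
grasp_force: 0.0
```

```bash
python3 - <<'E'
from h import *
a=snap('scene','s3');b=snap('top','t3')
A=cv2.resize(a['frame'][100:260,190:350],None,fx=2.4,fy=2.4,interpolation=2);B=cv2.resize(b['frame'][125:253,180:308],None,fx=3,fy=3,interpolation=2)
cv2.imwrite('pics/c5.png',np.hstack([A,B]))
print(arm.sense()['eef_pos'],arm.sense()['grip_width'])
g=np.radians(66);R=np.array([[np.cos(g),-np.sin(g)],[np.sin(g),np.cos(g)]]);H=np.array([670,-44.5])
for d in [1.75,1.52,1.3,1.1,.9,.7,.5,.3,.2,.1,0]:
    h=11*abs(np.cos(d))+14.5*abs(np.sin(d))
    print(d,np.round(H+R@(112*np.array([-np.sin(d),np.cos(d)])+(6+h)*np.array([-np.cos(d),-np.sin(d)])),0))
E
```

```text
[ 0.66031648 -0.17560739  0.23308156] -0.00019536776433836634
1.75 [ 665. -159.]
1.52 [ 638. -154.]
1.3 [ 616. -145.]
1.1 [ 598. -134.]
0.9 [ 582. -118.]
0.7 [569. -98.]
0.5 [560. -76.]
0.3 [556. -52.]
0.2 [556. -39.]
0.1 [558. -27.]
0 [561. -14.]
```

View pics/c5.png

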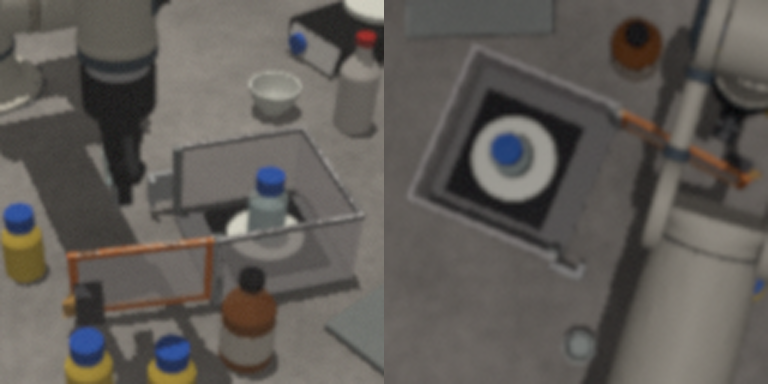

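The bottle stands upright in the plate's middle (right half, (507,150) cap), and the door is still open. Going down on the outer side and pushing along the arc.

Emit:
servo_tool(
  increments=[
    [[0.5, 1.0, -3.0, 0], [0, 0, -4.0, 0], [0, 0, -4.0, 0], [0, 0, -3.0, 0], [0, 0, -1.5, 0]],
  ],
)

```text
clock: 14.1
eef_pos: [0.6647, -0.1606, 0.0768]
orientation: [-0.001, 0.839, 0.544, -0.001]
wrist_force: [-0.2, -0.0, -1.0]
grip_width: 0.0002
grasp_force: 0.0
```

Emit:
servo_tool(
  increments=[
    [[-1.2, 0.3, 0, 0], [-1.5, 0.2, 0, 0], [-1.1, 0.4, 0, 0], [-1.1, 0.5, 0, 0], [-0.9, 0.55, 0, 0]],
  ],
)

```text
clock: 14.72
eef_pos: [0.6074, -0.1419, 0.08]
orientation: [0.0, 0.839, 0.544, 0.001]
wrist_force: [1.6, 0.2, 1.7]
grip_width: 0.0003
grasp_force: 1.0
```

Emit:
servo_tool(
  increments=[
    [[-0.9, 0.55, 0, 0], [-0.8, 0.8, 0, 0], [-0.8, 0.8, 0, 0], [-0.65, 1.0, 0, 0], [-0.65, 1.0, 0, 0]],
  ],
)

```text
clock: 15.35
eef_pos: [0.5693, -0.1003, 0.0795]
orientation: [0.0, 0.839, 0.544, 0.0]
wrist_force: [2.6, -0.6, 3.0]
grip_width: -0.0
grasp_force: 1.6
```

Emit:
servo_tool(
  increments=[
    [[-0.45, 1.1, 0, 0], [-0.45, 1.1, 0, 0], [-0.2, 1.2, 0, 0], [-0.2, 1.2, 0, 0], [0, 0.7, 0, 0]],
  ],
)

```text
clock: 15.98
eef_pos: [0.5562, -0.0471, 0.0791]
orientation: [-0.0, 0.839, 0.544, -0.0]
wrist_force: [0.6, -0.7, 2.6]
grip_width: -0.0002
grasp_force: 0.2
```

Emit:
servo_tool(
  increments=[
    [[0.1, 0.6, 0, 0], [0.1, 0.6, 0, 0], [0.1, 0.5, 0, 0], [0.2, 0.4, 0, 0]],
  ],
)

```text
clock: 16.48
eef_pos: [0.5615, -0.0266, 0.0791]
orientation: [-0.0, 0.839, 0.544, -0.0]
wrist_force: [-0.7, -0.8, 2.1]
grip_width: 0.0002
grasp_force: 0.4
```

Emit:
servo_tool(
  increments=[
    [[0.2, 0.45, 0, 0], [0.2, 0.45, 0, 0], [0, 0, 0, 0]],
  ],
)

```text
clock: 16.85
eef_pos: [0.5643, -0.0194, 0.0791]
orientation: [0.0, 0.84, 0.543, -0.002]
wrist_force: [-7.0, -6.0, 5.7]
grip_width: -0.0003
grasp_force: 3.8
```

Emit:
servo_tool(
  increments=[
    [[0.12, 0.27, 0, 0], [0.12, 0.27, 0, 0], [0, 0, 0, 0]],
  ],
)

```text
clock: 17.23
eef_pos: [0.5674, -0.0137, 0.0792]
orientation: [0.001, 0.839, 0.543, -0.001]
wrist_force: [-4.3, -6.4, 2.9]
grip_width: 0.0002
grasp_force: 3.7
```

Emit:
servo_tool(
  increments=[
    [[0.12, 0.27, 0, 0], [0.08, 0.18, 0, 0], [0, 0, 0, 0]],
  ],
)

```text
clock: 17.6
eef_pos: [0.5673, -0.0137, 0.0793]
orientation: [0.002, 0.84, 0.542, -0.006]
wrist_force: [-15.2, -20.7, 8.5]
grip_width: -0.0
grasp_force: 12.4
```

The door stopped moving while the force rose to 26 N, at the position expected for shut (y ≈ -14 mm). Backing off and checking.

Emit:
servo_tool(
  increments=[
    [[-0.4, -1.0, 0, 0], [-0.8, -1.8, 0, 0], [-1.5, -3.5, 0, 0], [0, 0, 4, 0], [0, 0, 5, 0]],
  ],
)

```text
clock: 18.23
eef_pos: [0.5418, -0.0717, 0.1684]
orientation: [-0.001, 0.839, 0.543, -0.001]
wrist_force: [1.0, 0.3, 0.2]
grip_width: -0.0001
grasp_force: 0.0
```

Emit:
servo_tool(
  increments=[
    [[-2, -5, 4, 0], [-2, -5, 0, 0], [-2, -5, 0, 0], [0, -5, 0, 0], [0, 0, 0, 0]],
  ],
)

```text
clock: 18.85
eef_pos: [0.4832, -0.2707, 0.2056]
orientation: [-0.0, 0.84, 0.542, -0.0]
wrist_force: [0.2, 0.3, 0.5]
grip_width: 0.0001
grasp_force: 0.0
```

```bash
python3 - <<'E'
from h import *
a=snap('scene','s4');b=snap('top','t4')
A=cv2.resize(a['frame'][140:270,120:350],None,fx=3.3,fy=2.6,interpolation=2)[:, :]
A=cv2.resize(a['frame'][150:260,210:350],None,fx=3,fy=3,interpolation=2);B=cv2.resize(b['frame'][130:240,185:305],None,fx=3,fy=3,interpolation=2)
C=cv2.resize(a['frame'],None,fx=.6,fy=.6);
D=np.zeros((600,780,3),np.uint8);D[:330,:420]=A;D[:330,420:780]=B;D[340:340+C.shape[0],:C.shape[1]]=C
cv2.imwrite('pics/c6.png',D); st=arm.sense();print(st['clock'],st['eef_pos'],st['wrist_force'])
E
```

```text
18.95 [ 0.48397708 -0.26785142  0.20601778] [-0.10295041  0.53071403  0.99612258]
```

View pics/c6.png

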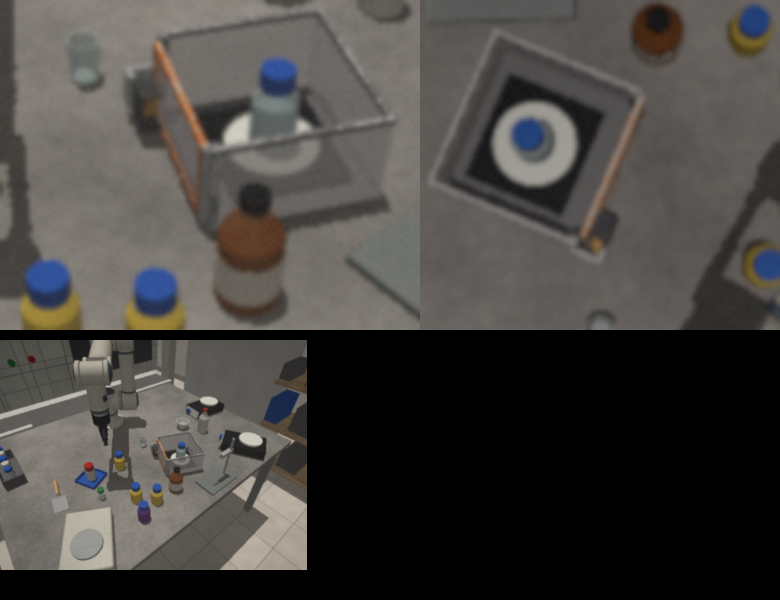

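The door lies flush with the guard's front, the bolt is at the strike (595,245), and the bottle is upright on the plate. To be sure the latch caught, I'll do a gentle pull test: nudge the door outward from inside with a few newtons.

Emit:
servo_tool(
  increments=[
    [[1.6, 4.9, 0, 0], [1.6, 4.9, 0, 0], [1.7, 4.9, 0, 0], [1.7, 4.9, 0, 0], [1.7, 4.9, 0, 0]],
  ],
)

```text
clock: 19.58
eef_pos: [0.5674, -0.0194, 0.2068]
orientation: [0.0, 0.839, 0.545, 0.0]
wrist_force: [0.3, -0.9, 0.6]
grip_width: -0.0001
grasp_force: 0.0
```

Emit:
servo_tool(
  increments=[
    [[1.7, 4.8, 0, 0], [0, 0, 0, 0], [0, 0, 0, 0]],
  ],
)

```text
clock: 19.95
eef_pos: [0.5839, 0.0262, 0.2065]
orientation: [0.0, 0.839, 0.545, -0.0]
wrist_force: [0.3, -0.7, 0.1]
grip_width: 0.0
grasp_force: 0.0
```

Emit:
servo_tool(
  increments=[
    [[0, 0, -3, 0], [0, 0, -4, 0], [0, 0, -3, 0], [0, 0, -1.2, 0], [0, 0, 0, 0]],
  ],
)

```text
clock: 20.58
eef_pos: [0.5839, 0.0247, 0.0944]
orientation: [-0.0, 0.839, 0.543, -0.0]
wrist_force: [0.8, -1.2, 0.6]
grip_width: -0.0003
grasp_force: 0.0
```

Emit:
servo_tool(
  increments=[
    [[-0.2, -0.45, 0, 0], [-0.2, -0.45, 0, 0], [-0.12, -0.27, 0, 0], [-0.08, -0.18, 0, 0], [0, 0, 0, 0]],
  ],
)

```text
clock: 21.2
eef_pos: [0.5783, 0.0118, 0.0946]
orientation: [0.0, 0.839, 0.544, 0.0]
wrist_force: [0.2, -0.4, 0.3]
grip_width: -0.0001
grasp_force: 0.0
```

Emit:
servo_tool(
  increments=[
    [[-0.08, -0.18, 0, 0], [-0.08, -0.18, 0, 0], [0, 0, 0, 0]],
  ],
)

```text
clock: 21.58
eef_pos: [0.5779, 0.0111, 0.0947]
orientation: [-0.001, 0.839, 0.545, 0.003]
wrist_force: [6.3, 8.9, -2.5]
grip_width: -0.0001
grasp_force: 5.5
```

The door holds against 11 N outward without moving, so it is latched. Retreating clear.

Emit:
servo_tool(
  increments=[
    [[0.5, 1.1, 0, 0], [0, 0, 3, 0], [0, 0, 4, 0], [0, 0, 4, 0], [-1.5, -4.5, 1, 0]],
  ],
)

```text
clock: 22.2
eef_pos: [0.5681, -0.0241, 0.2181]
orientation: [0.001, 0.838, 0.546, 0.002]
wrist_force: [0.3, -0.5, -1.2]
grip_width: 0.0
grasp_force: 0.0
```

Emit:
servo_tool(
  increments=[
    [[-1.5, -4.5, 0, 0], [-1.5, -4.5, 0, 0], [-1.5, -4.5, 0, 0], [0, 0, 0, 0], [0, 0, 0, 0]],
  ],
)

```text
clock: 22.82
eef_pos: [0.5219, -0.1603, 0.2145]
orientation: [-0.0, 0.839, 0.544, 0.0]
wrist_force: [0.7, 0.2, 0.4]
grip_width: 0.0001
grasp_force: 0.0
```

```bash
python3 - <<'E'
from h import *
a=snap('scene','s5');b=snap('top','t5')
for n,c,o in(('s5',a,'s4'),('t5',b,'t4')):
    d=cv2.absdiff(c['frame'],pickle.load(open(o+'.pkl','rb'))['frame']).max(2)
    q=w2p(c,[.628,.098,.11]).astype(int);print(n,q,'diff near bottle',d[q[1]-10:q[1]+14,q[0]-10:q[0]+10].mean(), d[300:].mean())
print(arm.sense()['clock']);arm.hand_in()
E
```

```text
s5 [301 176] diff near bottle 2.095833333333333 1.9528227306547619
t5 [220 174] diff near bottle 1.7625 6.218215215773809
22.925
the job is handed in; nothing more can be done
```

I handed the job in at 22.9 s: the jar stands upright in the blue tray, the blue-capped bottle stands upright in the middle of the plate, and the guard door, shut last, held against an 11 N outward push, so its latch has caught.

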